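Square up a pile of painting panels

ROBOT

A 6-joint arm with a two-finger parallel gripper is mounted at the origin on the work surface. World frame = base frame: x ahead of the robot, y to its left, z up, the work surface at z = 0. Lengths are in m, angles in rad, forces in N, time in s.
With the tool pointing down it reaches from about 0.35 to 0.775 m from the base axis. Payload 5.5 kg.
Tool frame: the origin (TCP) lies between the finger pads; the fingertips stand 11 mm ahead of it and the grasp point (between the pads) lies 8 mm behind it (tips_ahead is the distance from the TCP to the fingertips, in m); z points along the fingers, y is the line along which they close (so a half turn about z gives the same grasp; the last joint's range is limited). The gripper opens to 85 mm and grips with 20 to 120 N. Pads are 22 mm wide; open, the fingers measure 114 mm over their backs; the gripper's body (76 mm by 85 mm) begins 54 mm behind the grasp point. The pads swing forward as they close: fully open they stand 13 mm farther back than shut.
Start: joints at [1.181, 0.313, 0.046, 1.304, 0, 1.431], TCP at [0.142, 0.557, 0.205] pointing down, gripper open.
Joint ranges: [-2.76, 2.76], [-0.86, 1.69], [-1.03, 1.26], [-2.2, 2.34], [-1.47, 1.5], [-3.14, 3.14]. Speed limits (rad/s): [2.57, 2.57, 3.14, 3.14, 3.14, 3.14].

INTERFACE

Orientations are given as a unit quaternion [w, x, y, z].
In Python, from workcell import * gives the robot as it stands. The module is installed in compiled form; this text tells all that it offers.
- The arm moves only by the tool jog_arm, never from a script. Its argument "moves" is a list of rows, each an object with "fingers": the closure, from 0 (fully open) to 1 (shut); "slide": the shift along the tool's x, y, z in mm, a list of three; "angular": the turn, a rotation vector about the tool's x, y, z in degrees, a list of three. A call has 1 to 10 rows; each row is the pose to reach, as a shift and turn from the pose commanded when the call began, along the tool's axes at that moment; what a row does not reach only later rows make up. A row lasts 1/12 s, in which the tool goes at most 41.7 mm and 7.16 degrees, less where a joint would pass 70% of its speed; a pose out of reach is approached as far as the arm can. A call with a gripper value outside its range is refused whole. The fingers move at their own pace and stop on an object; "squeeze" is the grip in N (left out, the last holds). Time passes only in rows, so rows that repeat a pose let the fingers close. It gives the time, the measured TCP pose, the force, the opening and the grip force at its end, in the units of the state.
- get_state(): the state, without advancing time (a new reading comes with each control period).
- read_camera(name): name is "scene" or "side" or "wrist"; returns a dict with "color" (420x560x3 uint8, red, green, blue), "fovy" (degrees; the focal length in pixels is half the picture's height over the tangent of half this angle, whatever the lens; pixels are square), "cx", "cy" (the principal point, pixels), "world_from_camera" (4x4, takes a point from camera to world coordinates); the wrist camera has in their place "tool_from_camera" (4x4, takes a point from camera to tool coordinates, whose origin is the TCP and whose axes are the flange's). Camera axes: x right, y down, z forward; pixel columns grow to the right and rows downward; lengths in m; the calibration is good to about 2 mm. A picture is of the moment at which its call begins: read the wrist's pose just before it. There is no depth.
- hand_in(): hands the job in; it is judged then, once.
Trained networks look in a picture, given as the dict that the camera call returned (one of the last four; its "shot" number tells which), for a name from the list of things; names that differ only in an ending like _2 or _b are one class to them, and where a whole thing is asked for, a point or a joint stands for the part that bears it (a point fixed in the world has none). Each returns a list of dicts, best first, with "p" (0 to 1); they miss things now and then, are a little off and sometimes report something else, mostly with a low value. They report only what shows in the picture. A call takes as long as a camera call. They do not tell look-alikes from the thing itself.
- look_for(target, picture): "point" ([column, row] in pixels, amid what is visible of it).
- tip_of(target, picture): "point" ([column, row] in pixels: a listed point, or the origin of a listed thing).
The state is a dict: "clock": time; "joint_pos": joint angles; "qvel": joint speeds; "tau": joint torques, N m; "tcp_pos": TCP position; "orientation": TCP orientation; "wrist_force": force on the tool from outside, world axes, zero at the start; "ft_torque": the same for the moment, N m; "finger_gap": finger opening in m; "grip_force": force on a finger pad.
Only numpy, scipy, OpenCV 4.12 (cv2) and the standard library are available. Lean on these libraries where they do the work, as an engineer would, in place of code of your own. Each camera call takes 0.05 s, during which the arm holds its last target. There are 200 camera calls.

TASK

Slide the lone panel off the ledge onto the two-panel pile without lifting it, then square the pile up by pushing: all three panels flush with one another and home against both the side fence and the end stop. Feel for the end stop and press the pile against it lightly, about 15 N held for half a second, without ramming fence or stop, and leave the other things alone.

Things in the scene. Friction and masses are not known exactly. Their poses are not given: they have to be found in the camera images.
- bed: Squaring bed fixed to the table, shifted and turned at random: plywood baseboard 220 (x) x 490 (y) x 15 mm. Origin on its underside at table level; in its frame the board spans x -110..110, y -230..260 mm, its top (the bed floor) is z = 15. The pile lies between the end stop (at -y), the side fence (at +x) and the ledge (at +y). All bed offsets are in this frame, mm.
- fence_face (a point): Middle of the inner face of the aluminium side fence, on the bed floor: bed x = 60, y = -80, z = 15; axes as the bed's. The face looks to -x (to the near side); it runs from bed y -230 to 70 and its top is at bed z = 45. The fence is rigid.
- ledge_top (a point): Centre of the top of the solid wooden ledge: bed x = 5, y = 167.5, z = 41; axes as the bed's. The ledge spans bed x -60..70, y 75..260. Its top is 2 mm higher than the two-panel pile.
- end_stop: Steel clamp housing 36 x 30 x 40 mm; origin: centre of its underside, bed x = 5, y = -214, z = 15; axes as the bed's. It holds a steel stop block, 85 mm wide (x), bed z 16..50, clamped firm (gives nothing under 40 N). The block's face looks to +y and is set anywhere from bed y = -175 to -155: the setting is not reported and must be felt (or seen).
- panel_a_mid (a point): Bottom panel of the pile, lying on the bed floor: a rigid wooden painting panel 110 (x) x 170 (y) x 12 mm, about 0.11 kg (0.075 to 0.155), white primed face up. Point at its centre, half-way up; axes along its sides, z up. It starts askew, clear of fence and stop.
- panel_b_mid (a point): Second panel, same size, lying askew on the bottom one. Point at its centre, half-way up.
- panel_c_mid (a point): Third panel, same size, lying alone on the ledge, whose top is 2 mm higher than the top of the two-panel pile. Point at its centre, half-way up. Between ledge and pile is an open gap of about 40 to 60 mm, which the panel can be slid across.
- tack_tin: Bystander: closed steel tin, 30 mm diameter, 40 mm tall, standing on the baseboard's rear strip behind the side fence; origin at the centre of its underside
- eraser_block: Bystander: cork block 24 x 60 x 22 mm on the baseboard's rear strip behind the side fence; origin at the centre of its underside
- plaster_bowl: Bystander: black bowl, 120 mm across, 50 mm tall, on the table right of the board; origin at the centre of its underside
- tack_hammer: Bystander: hammer lying on the table left of the board; origin about mid-length
Mind the look-alikes: they are no part of the job. Leave any blue look-alike of the part that bears panel_b_mid alone.

How it is judged:
On the way, in this order (a step that is already met when the one before it is completed fails the run):
1. the lone panel has been slid off the ledge and lies flat on the pile (y of panel_c_mid in the frame of bed below -0.03 m and z of panel_c_mid in the frame of bed between 0.04 and 0.05 m and angle between panel_c_mid's own z axis and vertical below 0.06 rad), for 0.1 s.
2. the pile, its ends flush within 3 mm, is pressed against the end stop with more than 4 N (contact force between end_stop and anything else above 4 N and y of panel_b_mid in the frame of panel_a_mid between -0.003 and 0.003 m and y of panel_c_mid in the frame of panel_a_mid between -0.003 and 0.003 m), for 0.2 s.
At the end, for the whole second after the job is handed in: All three panels lie flat in one pile on the bed floor, at rest, each within 3 mm of the side fence and square to the bed within 0.03 rad, their ends flush within 3 mm, in the stop's range (panel centres at bed y -94 to -66 mm) (y of panel_b_mid in the frame of panel_a_mid between -0.003 and 0.003 m and y of panel_c_mid in the frame of panel_a_mid between -0.003 and 0.003 m and x of panel_a_mid in the frame of bed between 0.002 and 0.008 m and y of panel_a_mid in the frame of bed between -0.094 and -0.066 m and z of panel_a_mid in the frame of bed between 0.018 and 0.024 m and angle between the y axis of each of panel_a_mid, panel_b_mid, panel_c_mid and the y axis of bed, either way round below 0.03 rad and angle between each of panel_a_mid, panel_b_mid, panel_c_mid's own z axis and vertical below 0.04 rad and linear speed of each of panel_a, panel_b, panel_c below 0.01 m/s and x of panel_b_mid in the frame of bed between 0.002 and 0.008 m and y of panel_b_mid in the frame of bed between -0.094 and -0.066 m and z of panel_b_mid in the frame of bed between 0.03 and 0.036 m and x of panel_c_mid in the frame of bed between 0.002 and 0.008 m and y of panel_c_mid in the frame of bed between -0.094 and -0.066 m and z of panel_c_mid in the frame of bed between 0.042 and 0.048 m); the robot touches nothing.
It fails at once if the lone panel is lifted (more than 25 mm above where it lay) or tipped (z of panel_c_mid in the frame of bed above 0.072 m or angle between panel_c_mid's own z axis and vertical above 0.35 rad).
It fails at once if the stop is rammed with more than 40 N (contact force between end_stop and anything else above 40 N).
It fails at once if a panel is rammed into the side fence or pressed on the bed with more than 40 N (contact force between any of panel_a, panel_b, panel_c and bed above 40 N).
It fails at once if another thing is moved more than 20 mm (distance of any of tack_tin, eraser_block, plaster_bowl, tack_hammer from where it was at the start of the episode above 0.02 m).
It also fails if it takes over 67 s, if anything falls off the work surface, if the arm or the gripper's body presses on something with over 40 N, if the wrist force passes 120 N, or if a joint passes its speed limit or range.

## Working session

There is one attempt and no reset: what is moved stays moved. The work goes in short steps, Python scripts to look and compute and a tool call to move; the robot and the scene stay as the last step left them, time stands still between calls to the robot, and variables do not carry over. Pictures are saved under pics/ and viewed, at most 10 in all, crops included, and the job is handed in when it is done.

Besides the shell and the picture viewer there is one more tool, called after ">>>" by a JSON object that holds its "fn" and its "kwargs", one argument or row to a line. jog_arm: Moves the arm, as the interface text tells. Its arguments: {"type":"object","properties":{"moves":{"type":"array","items":{"type":"object","properties":{"fingers":{"type":"number"},"slide":{"type":"array","items":{"type":"number"}},"angular":{"type":"array","items":{"type":"number"}}}}},"squeeze":{"type":"number"}},"required":["moves"]}

```bash
mkdir -p pics
cat > h.py <<'E'
from workcell import *
import numpy as np, cv2
from scipy.spatial.transform import Rotation as R
def save(p,n): cv2.imwrite('pics/'+n,p['color'][:,:,::-1])
def cam(p,s=None):
    if 'world_from_camera' in p: return np.array(p['world_from_camera'])
    T=np.eye(4);q=s['orientation'];T[:3,:3]=R.from_quat([q[1],q[2],q[3],q[0]]).as_matrix();T[:3,3]=s['tcp_pos']
    return T@np.array(p['tool_from_camera'])
def ray(p,uv,z,s=None):
    T=cam(p,s);f=210/np.tan(np.radians(p['fovy'])/2)
    d=T[:3,:3]@np.array([(uv[0]-p['cx'])/f,(uv[1]-p['cy'])/f,1]);o=T[:3,3]
    return o+d*(z-o[2])/d[2]
def proj(p,X,s=None):
    T=np.linalg.inv(cam(p,s));f=210/np.tan(np.radians(p['fovy'])/2)
    c=T[:3,:3]@np.array(X)+T[:3,3];return np.array([f*c[0]/c[2]+p['cx'],f*c[1]/c[2]+p['cy']])
E
python3 - <<'E'
from h import *
s=get_state();print(s)
ims=[]
for n in ['scene','side','wrist']:
    p=read_camera(n);save(p,n+'0.png');print(n,p['fovy'],cam(p,s)[:3].round(3).tolist())
    for t,z in [('bed',0),('fence_face',.015),('ledge_top',.041),('end_stop',.015),('panel_a_mid',.021),('panel_b_mid',.033),('panel_c_mid',.047)]:
        print(t,[(np.round(d['point']).tolist(),round(d['p'],2),ray(p,d['point'],z,s)[:2].round(3).tolist()) for d in tip_of(t,p)[:3]])
E
```

```text
{'clock': 0.0, 'joint_pos': array([ 1.18138827e+00,  3.14005356e-01,  4.49186250e-02,  1.30357351e+00,
       -1.64074005e-05,  1.43118545e+00]), 'qvel': array([-0.00195485,  0.00035742, -0.0019084 , -0.00071966,  0.00171706,
        0.001727  ]), 'tau': array([-1.00772239e-03, -4.80624640e+01,  2.98535228e+01,  1.93637505e-02,
       -1.97053550e-04,  3.40580743e-05]), 'tcp_pos': array([0.14194316, 0.55660786, 0.20408141]), 'orientation': array([-2.35728604e-04,  1.24574051e-01,  9.92209876e-01, -9.01689198e-04]), 'wrist_force': array([ 0.09117868, -0.24827179, -0.4443441 ]), 'ft_torque': array([-0.00664852, -0.00256609,  0.00665471]), 'grip_force': 0.0, 'finger_gap': 0.0855142969703268}
scene 55.078124492882694 [[0.712, 0.481, -0.512, 1.054], [0.703, -0.486, 0.52, -0.545], [0.002, -0.73, -0.684, 0.778]]
bed [([280.0, 243.0], 0.9, [0.569, -0.031]), ([279.0, 269.0], 0.18, [0.624, -0.094])]
fence_face [([282.0, 270.0], 0.66, [0.639, -0.099])]
ledge_top [([281.0, 270.0], 0.58, [0.653, -0.117]), ([324.0, 200.0], 0.57, [0.567, 0.143])]
end_stop [([223.0, 292.0], 0.67, [0.588, -0.241])]
p
[... 384 characters left out ...]
1.0, 182.0], 0.75, [0.639, -0.113])]
ledge_top [([197.0, 227.0], 0.83, [0.571, 0.139])]
end_stop [([308.0, 172.0], 0.84, [0.583, -0.239])]
panel_a_mid [([252.0, 177.0], 0.54, [0.666, -0.106])]
panel_b_mid [([274.0, 317.0], 0.89, [0.272, 0.194]), ([275.0, 191.0], 0.74, [0.562, -0.091]), ([391.0, 220.0], 0.72, [0.286, -0.191])]
panel_c_mid [([207.0, 232.0], 0.87, [0.534, 0.139])]
wrist 71.41281647125973 [[0.246, 0.919, 0.308, 0.063], [0.969, -0.233, -0.08, 0.576], [-0.002, 0.318, -0.948, 0.373]]
bed [([202.0, 334.0], 0.34, [0.36, 0.378])]
fence_face []
ledge_top []
end_stop []
panel_a_mid [([201.0, 337.0], 0.68, [0.348, 0.387])]
panel_b_mid [([64.0, 325.0], 0.63, [0.27, 0.211])]
panel_c_mid []
```

View pics/scene0.png

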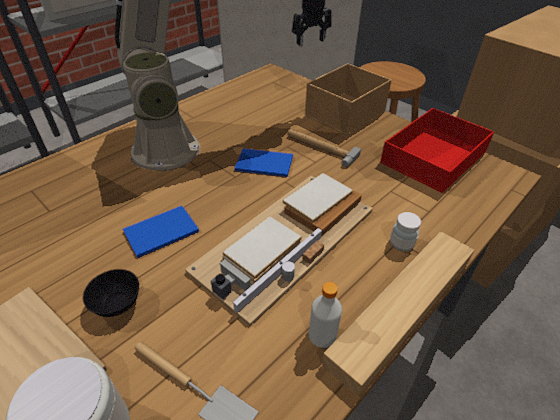

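View pics/side0.png

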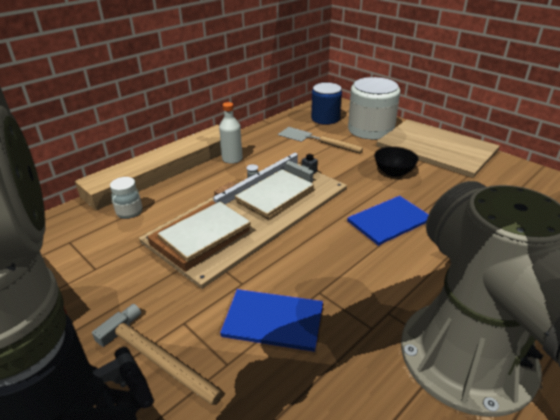

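The scene shows the pile at about (260,245), the lone panel at (320,198), the stop at (223,290) and the fence running (235,300)–(322,235). The blue panels at (265,162) and (160,232) are decoys. I'll move the wrist camera over the bed.

```bash
cat >> h.py <<'E'
def go(xyz,phi,s=None):
    "print slide/angular to the tool-down pose, tool y at world angle phi"
    s=s or get_state();q=s['orientation'];M=R.from_quat([q[1],q[2],q[3],q[0]])
    c,n=np.cos(phi),np.sin(phi)
    T=R.from_matrix(np.array([[-n,c,0],[c,n,0],[0,0,-1]]).T.T)
    print('slide',(M.inv().apply(np.array(xyz)-s['tcp_pos'])*1e3).round(1),'ang',np.degrees((M.inv()*T).as_rotvec()).round(2))
E
python3 - <<'E'
from h import *
go([.568,.044,.25],.042)
E
```

```text
slide [-539.5 -392.   -45. ] ang [ 1.000e-02 -0.000e+00  7.328e+01]
```

>>> {"fn": "jog_arm", "kwargs": {
  "moves": [
    {"slide": [-540,-392,-45],"angular": [0,0,73]},
    {"slide": [-540,-392,-45],"angular": [0,0,73]},
    {"slide": [-540,-392,-45],"angular": [0,0,73]},
    {"slide": [-540,-392,-45],"angular": [0,0,73]},
    {"slide": [-540,-392,-45],"angular": [0,0,73]},
    {"slide": [-540,-392,-45],"angular": [0,0,73]},
    {"slide": [-540,-392,-45],"angular": [0,0,73]},
    {"slide": [-540,-392,-45],"angular": [0,0,73]},
    {"slide": [-540,-392,-45],"angular": [0,0,73]},
    {"slide": [-540,-392,-45],"angular": [0,0,73]}
  ]
}}

```text
schema error: expected keys fingers, slide, angular
```

Run:
```python
from h import *
s=get_state();print(s['tcp_pos'])
go([.568,.044,.25],.042)
```

```text
[0.14217188 0.55718688 0.20501669]
slide [-539.5 -392.   -45. ] ang [ 1.000e-02 -0.000e+00  7.328e+01]
```

>>> {"fn": "jog_arm", "kwargs": {
  "moves": [
    {"fingers": 0,"slide": [-540,-392,-45],"angular": [0,0,73]},
    {"fingers": 0,"slide": [-540,-392,-45],"angular": [0,0,73]},
    {"fingers": 0,"slide": [-540,-392,-45],"angular": [0,0,73]},
    {"fingers": 0,"slide": [-540,-392,-45],"angular": [0,0,73]},
    {"fingers": 0,"slide": [-540,-392,-45],"angular": [0,0,73]},
    {"fingers": 0,"slide": [-540,-392,-45],"angular": [0,0,73]},
    {"fingers": 0,"slide": [-540,-392,-45],"angular": [0,0,73]},
    {"fingers": 0,"slide": [-540,-392,-45],"angular": [0,0,73]},
    {"fingers": 0,"slide": [-540,-392,-45],"angular": [0,0,73]},
    {"fingers": 0,"slide": [-540,-392,-45],"angular": [0,0,73]}
  ]
}}

```text
clock: 2.03
tcp_pos: [0.4087, 0.2356, 0.2335]
orientation: [0.0, 0.684, 0.73, 0.0]
wrist_force: [1.5, 1.0, 0.7]
finger_gap: 0.0857
grip_force: 0.0
```

Run:
```python
from h import *
s=get_state();print(s['clock'],s['tcp_pos'])
go([.568,.044,.25],.042)
```

```text
2.0333 [0.40874646 0.23562462 0.23351936]
slide [-201.5  146.5  -16.4] ang [ 0.05 -0.02  1.31]
```

>>> {"fn": "jog_arm", "kwargs": {
  "moves": [
    {"fingers": 0,"slide": [-201,146,-16],"angular": [0,0,1.3]},
    {"fingers": 0,"slide": [-201,146,-16],"angular": [0,0,1.3]},
    {"fingers": 0,"slide": [-201,146,-16],"angular": [0,0,1.3]},
    {"fingers": 0,"slide": [-201,146,-16],"angular": [0,0,1.3]},
    {"fingers": 0,"slide": [-201,146,-16],"angular": [0,0,1.3]},
    {"fingers": 0,"slide": [-201,146,-16],"angular": [0,0,1.3]},
    {"fingers": 0,"slide": [-201,146,-16],"angular": [0,0,1.3]},
    {"fingers": 0,"slide": [-201,146,-16],"angular": [0,0,1.3]},
    {"fingers": 0,"slide": [-201,146,-16],"angular": [0,0,1.3]}
  ]
}}

```text
clock: 2.78
tcp_pos: [0.5673, 0.0472, 0.2487]
orientation: [-0.001, 0.69, 0.724, -0.0]
wrist_force: [-0.5, 0.2, -0.4]
finger_gap: 0.0855
grip_force: 0.0
```

```bash
cat >> h.py <<'E'
Z=dict(bed=0,fence_face=.015,ledge_top=.041,end_stop=.015,panel_a_mid=.021,panel_b_mid=.033,panel_c_mid=.047)
def look(name,n=2):
    s=get_state();p=read_camera(name);print(s['clock'],s['tcp_pos'].round(4),s['wrist_force'].round(1))
    for t,z in Z.items():
        print(t,[(np.round(d['point']).tolist(),round(d['p'],2),ray(p,d['point'],z,s)[:2].round(4).tolist()) for d in tip_of(t,p)[:n]])
    return s,p
E
python3 - <<'E'
from h import *
s,p=look('wrist');cv2.imwrite('pics/w1.png',cv2.resize(p['color'][:,:,::-1],(800,600)))
import pickle;pickle.dump((s,p),open('w1.pkl','wb'))
E
```

```text
2.7833 [0.5673 0.0472 0.2487] [-0.5  0.2 -0.4]
bed [([280.0, 219.0], 0.71, [0.5751, -0.0306]), ([264.0, 101.0], 0.39, [0.5451, 0.1375])]
fence_face [([317.0, 270.0], 0.69, [0.6373, -0.1086])]
ledge_top []
end_stop [([281.0, 340.0], 0.91, [0.5893, -0.246])]
panel_a_mid []
panel_b_mid [([268.0, 263.0], 0.97, [0.5609, -0.0894]), ([122.0, 320.0], 0.97, [0.3323, -0.2038])]
panel_c_mid [([264.0, 103.0], 0.56, [0.5479, 0.1336])]
```

View pics/w1.png

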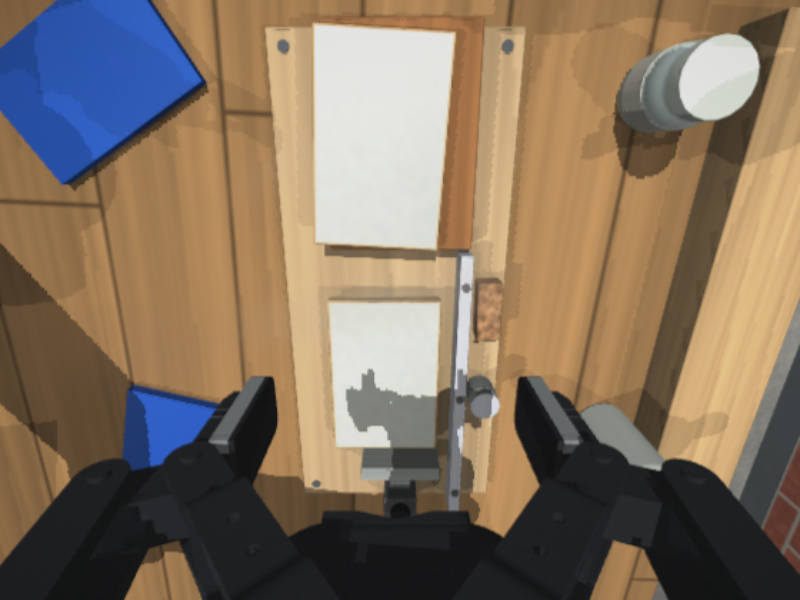

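The wrist picture (800 px scale) shows:
- **Board corners:** (266,28), (525,28), (486,490), (305,490).
- **Panel C corners:** (314,25), (455,32), (437,249), (316,243).
- **Panel B corners:** (330,300), (440,300), (435,447), (335,447).
- **Stop face:** row ~449, almost at the pile.

Run:
```python
from h import *
import pickle
from scipy.optimize import least_squares
s,p=pickle.load(open('w1.pkl','rb'));k=560/800
P=lambda u,z:ray(p,np.array(u)*k,z,s)[:2]
pts=[((-110,260),(266,28),.015),((110,260),(525,28),.015),((110,-230),(486,490),.015),((-110,-230),(305,490),.015),
((70,75),(470,249),.041),((70,260),(484,18),.041),((60,70),(459,253),.045),((60,-230),(448,510),.045)]
W=np.array([P(u,z) for _,u,z in pts]);B=np.array([b for b,_,_ in pts])/1e3
rot=lambda a:np.array([[np.cos(a),-np.sin(a)],[np.sin(a),np.cos(a)]])
r=least_squares(lambda v:(v[:2]+B@rot(v[2]).T-W).ravel(),[.57,-.036,.042],loss='soft_l1',f_scale=.003)
print(r.x,(r.fun.reshape(-1,2)*1e3).round(1).tolist())
inv=lambda w:((w-r.x[:2])@rot(r.x[2])*1e3).round(1)
for n,z,c in [('C',.053,[(314,25),(455,32),(437,249),(316,243)]),('B',.039,[(330,300),(440,300),(435,447),(335,447)]),('stop',.05,[(361,449),(440,449)])]:
    q=np.array([inv(P(u,z)) for u in c]);print(n,q.tolist(),q.mean(0))
```

```text
[ 0.57011667 -0.02702624  0.04985376] [[-2.8, 3.2], [0.5, 3.7], [0.7, -3.2], [-1.2, -3.3], [0.8, 1.0], [-0.0, 3.4], [1.5, -1.1], [-0.0, -3.3]]
C [[-60.6, 249.0], [46.2, 244.3], [37.7, 76.6], [-69.4, 82.1]] [-11.525 163.   ]
B [[-62.1, 24.0], [43.5, 23.9], [43.6, -145.5], [-65.3, -145.4]] [-10.075 -60.75 ]
stop [[-35.9, -139.3], [47.7, -139.3]] [   5.9 -139.3]
```

```bash
cat >> h.py <<'E'
O=np.array([.570,-.028]);YAW=.048
def bed(x,y):
    c,n=np.cos(YAW),np.sin(YAW);return O+np.array([[c,-n],[n,c]])@[x/1e3,y/1e3]
def inb(w):
    c,n=np.cos(YAW),np.sin(YAW);return ((np.array(w)[:2]-O)@np.array([[c,-n],[n,c]])*1e3).round(1)
def gob(x,y,z,dphi=0): go([*bed(x,y),z/1e3],YAW+dphi)
E
python3 - <<'E'
from h import *
gob(-8,271,90)
E
```

```text
slide [195.   -8.7 159.4] ang [ 0.03 -0.    0.09]
```

>>> {"fn": "jog_arm", "kwargs": {
  "moves": [
    {"fingers": 0,"slide": [40,-2,20],"angular": [0,0,0]},
    {"fingers": 0,"slide": [80,-4,40],"angular": [0,0,0]},
    {"fingers": 0,"slide": [115,-6,60],"angular": [0,0,0]},
    {"fingers": 0,"slide": [150,-8,80],"angular": [0,0,0]},
    {"fingers": 0,"slide": [180,-9,105],"angular": [0,0,0]},
    {"fingers": 0,"slide": [195,-9,135],"angular": [0,0,0]},
    {"fingers": 0,"slide": [195,-9,159],"angular": [0,0,0]},
    {"fingers": 0,"slide": [195,-9,159],"angular": [0,0,0]},
    {"fingers": 0,"slide": [195,-9,159],"angular": [0,0,0]}
  ]
}}

```text
clock: 3.93
tcp_pos: [0.5477, 0.2416, 0.0891]
orientation: [-0.001, 0.689, 0.724, -0.001]
wrist_force: [0.2, 0.7, 1.1]
finger_gap: 0.0853
grip_force: 0.0
```

Run:
```python
from h import *
s,p=look('side');print(inb(s['tcp_pos']));T=proj(p,s['tcp_pos']);print(T)
u,v=T.astype(int);c=p['color'][max(v-100,0):v+120,max(u-150,0):u+170,::-1];cv2.imwrite('pics/s1.png',cv2.resize(c,None,fx=2.4,fy=2.4))
gob(-8,271,70)
```

```text
3.9333 [0.5477 0.2416 0.0891] [0.2 0.7 1.1]
bed [([256.0, 210.0], 0.94, [0.5706, -0.0341]), ([251.0, 178.0], 0.41, [0.6888, -0.1227])]
fence_face [([260.0, 184.0], 0.95, [0.631, -0.103])]
ledge_top [([198.0, 228.0], 0.78, [0.5662, 0.1416]), ([310.0, 173.0], 0.3, [0.547, -0.2052])]
end_stop [([311.0, 169.0], 0.6, [0.5865, -0.255])]
panel_a_mid []
panel_b_mid [([274.0, 190.0], 0.8, [0.5635, -0.0913]), ([274.0, 316.0], 0.8, [0.2722, 0.1928])]
panel_c_mid [([206.0, 234.0], 0.86, [0.5312, 0.1438]), ([276.0, 191.0], 0.15, [0.5451, -0.0782])]
[ -9.3 270.4]
[159.61558166 235.4787667 ]
slide [ 1.  -1.1 21.3] ang [ 0.12 -0.03 -0.03]
```

View pics/s1.png

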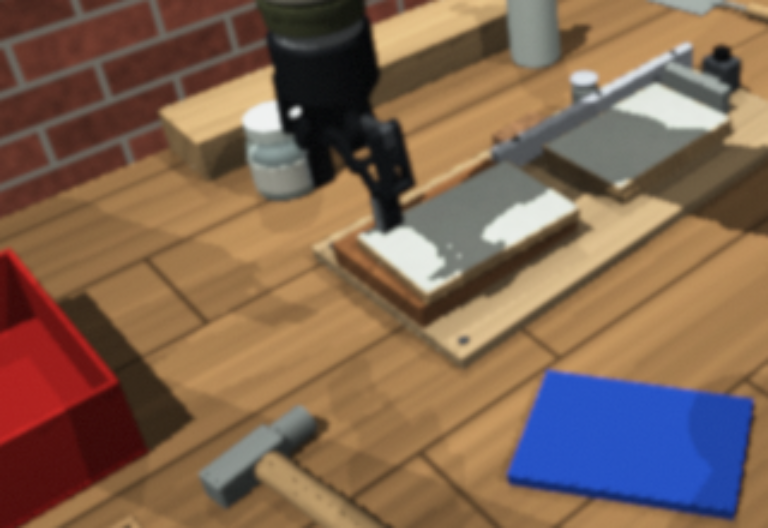

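The fingers hang at the far end of panel C, which sits about 10–15 mm inside the ledge end. I'll lower and feel the ledge.

>>> {"fn": "jog_arm", "kwargs": {
  "moves": [
    {"fingers": 0,"slide": [0,0,12],"angular": [0,0,0]},
    {"fingers": 0,"slide": [2,-1,22],"angular": [0,0,0]},
    {"fingers": 0,"slide": [2,-1,24],"angular": [0,0,0]},
    {"fingers": 0,"slide": [2,-1,26],"angular": [0,0,0]},
    {"fingers": 0,"slide": [2,-1,28],"angular": [0,0,0]},
    {"fingers": 0,"slide": [2,-1,30],"angular": [0,0,0]},
    {"fingers": 0,"slide": [2,-1,32],"angular": [0,0,0]},
    {"fingers": 0,"slide": [2,-1,32],"angular": [0,0,0]}
  ]
}}

```text
clock: 5.0
tcp_pos: [0.5481, 0.2435, 0.0578]
orientation: [-0.0, 0.69, 0.724, -0.0]
wrist_force: [0.7, -0.5, 0.0]
finger_gap: 0.0852
grip_force: 0.0
```

>>> {"fn": "jog_arm", "kwargs": {
  "moves": [
    {"fingers": 0,"slide": [0,0,1],"angular": [0,0,0]},
    {"fingers": 0,"slide": [0,0,2],"angular": [0,0,0]},
    {"fingers": 0,"slide": [0,0,3],"angular": [0,0,0]},
    {"fingers": 0,"slide": [0,0,4],"angular": [0,0,0]},
    {"fingers": 0,"slide": [0,0,5],"angular": [0,0,0]},
    {"fingers": 0,"slide": [0,0,5],"angular": [0,0,0]}
  ]
}}

```text
clock: 5.5
tcp_pos: [0.548, 0.2435, 0.0528]
orientation: [-0.0, 0.69, 0.724, -0.0]
wrist_force: [0.0, -0.2, -0.0]
finger_gap: 0.0852
grip_force: 0.0
```

>>> {"fn": "jog_arm", "kwargs": {
  "moves": [
    {"fingers": 0,"slide": [0,0,1],"angular": [0,0,0]},
    {"fingers": 0,"slide": [0,0,2],"angular": [0,0,0]},
    {"fingers": 0,"slide": [0,0,2],"angular": [0,0,0]}
  ]
}}

```text
clock: 5.75
tcp_pos: [0.548, 0.2435, 0.0508]
orientation: [-0.0, 0.69, 0.724, -0.0]
wrist_force: [0.2, -0.3, 0.2]
finger_gap: 0.0858
grip_force: 0.0
```

>>> {"fn": "jog_arm", "kwargs": {
  "moves": [
    {"fingers": 0,"slide": [0,0,1],"angular": [0,0,0]},
    {"fingers": 0,"slide": [0,0,2],"angular": [0,0,0]},
    {"fingers": 0,"slide": [0,0,3],"angular": [0,0,0]},
    {"fingers": 0,"slide": [0,0,3],"angular": [0,0,0]}
  ]
}}

```text
clock: 6.08
tcp_pos: [0.548, 0.2435, 0.0478]
orientation: [-0.0, 0.69, 0.724, -0.0]
wrist_force: [0.9, 1.0, -0.8]
finger_gap: 0.0856
grip_force: 0.0
```

Run:
```python
from h import *
s=get_state();p=read_camera('side');print(inb(s['tcp_pos']))
c=p['color'][180:280,130:260,::-1];cv2.imwrite('pics/s2.png',cv2.resize(c,None,fx=6,fy=6,interpolation=cv2.INTER_CUBIC))
for dz in (0,-.011): print([(proj(p,[*bed(-9+dx,inb(s['tcp_pos'])[1]),s['tcp_pos'][2]+dz])-[130,180])*6 for dx in (-50,50)])
```

```text
[ -8.9 272.2]
[array([282.21567348, 495.71986841]), array([108.08559752, 366.77840948])]
[array([286.89961548, 520.30528097]), array([113.65043861, 390.80548496])]
```

View pics/s2.png

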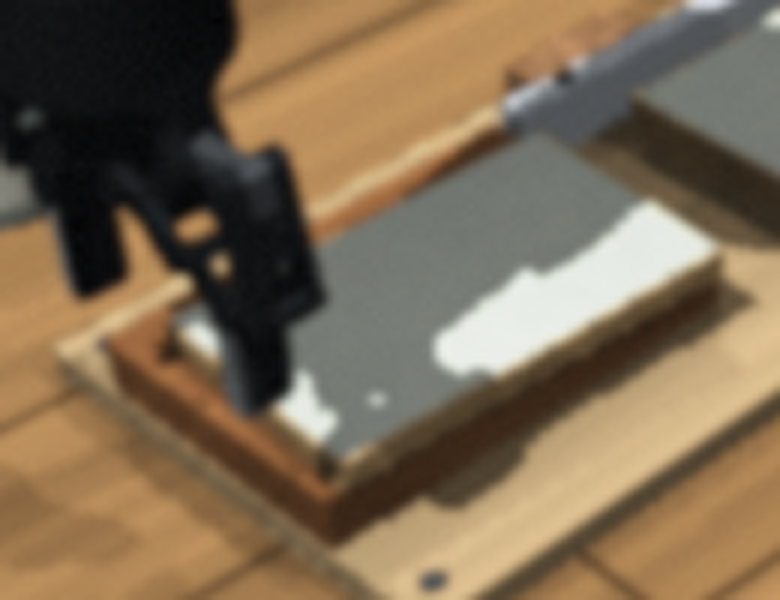

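>>> {"fn": "jog_arm", "kwargs": {
  "moves": [
    {"fingers": 0,"slide": [0,0,1],"angular": [0,0,0]},
    {"fingers": 0,"slide": [0,0,2],"angular": [0,0,0]},
    {"fingers": 0,"slide": [0,0,3],"angular": [0,0,0]},
    {"fingers": 0,"slide": [0,0,4],"angular": [0,0,0]},
    {"fingers": 0,"slide": [0,0,4],"angular": [0,0,0]}
  ]
}}

```text
clock: 6.55
tcp_pos: [0.548, 0.2435, 0.0438]
orientation: [-0.0, 0.69, 0.724, -0.0]
wrist_force: [-1.1, -0.6, 0.7]
finger_gap: 0.0851
grip_force: 0.0
```

Run:
```python
from h import *
s=get_state()
A=[]
for n in ('side','scene'):
    p=read_camera(n);T=proj(p,s['tcp_pos']);u,v=(T-[65,60]).astype(int)
    im=cv2.resize(p['color'][v:v+120,u:u+130,::-1],None,fx=3,fy=3,interpolation=cv2.INTER_CUBIC)
    def dot(X,c):
        q=((proj(p,X)-[u,v]+.5)*3).astype(int);cv2.circle(im,tuple(map(int,q)),2,c,-1)
    for x,y in((-60,260),(70,260),(-60,75),(70,75)):dot([*bed(x,y),.041],(0,0,255))
    for x in(-57,41):dot([*bed(x,272),s['tcp_pos'][2]+.002],(0,255,0))
    for x,y in((-60.6,249),(46.2,244.3),(37.7,76.6),(-69.4,82.1)):dot([*bed(x,y),.053],(255,0,0))
    A.append(im)
cv2.imwrite('pics/c3.png',np.hstack(A))
```

```text
(no output)
```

View pics/c3.png

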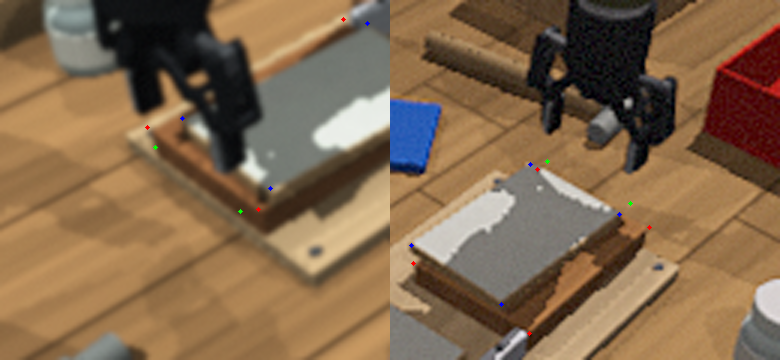

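The projected bed and panel corners match both views, so the calibration is good. The fingertips appear roughly 35–40 mm above the TCP height, at about (228,168) left and (632,170) right. I'll go on lowering by feel.

>>> {"fn": "jog_arm", "kwargs": {
  "moves": [
    {"fingers": 0,"slide": [0,0,4],"angular": [0,0,0]},
    {"fingers": 0,"slide": [0,0,8],"angular": [0,0,0]},
    {"fingers": 0,"slide": [0,0,11],"angular": [0,0,0]},
    {"fingers": 0,"slide": [0,0,14],"angular": [0,0,0]},
    {"fingers": 0,"slide": [0,0,16],"angular": [0,0,0]},
    {"fingers": 0,"slide": [0,0,18],"angular": [0,0,0]},
    {"fingers": 0,"slide": [0,0,18],"angular": [0,0,0]}
  ]
}}

```text
clock: 7.23
tcp_pos: [0.5478, 0.2435, 0.0255]
orientation: [-0.0, 0.69, 0.724, -0.0]
wrist_force: [-0.2, 0.2, 0.5]
finger_gap: 0.0854
grip_force: 0.0
```

Run:
```python
from h import *
s=get_state();print(s['tcp_pos'],s['wrist_force'],s['joint_pos'])
A=[]
for n in ('side','scene'):
    p=read_camera(n);T=proj(p,bed(-9,260).tolist()+[.05]);u,v=(T-[50,50]).astype(int)
    im=cv2.resize(p['color'][v:v+100,u:u+100,::-1],None,fx=4,fy=4,interpolation=cv2.INTER_CUBIC)
    def dot(X,c):
        q=((proj(p,X)-[u,v]+.5)*4).astype(int);cv2.circle(im,tuple(map(int,q)),2,c,-1)
    for z,c in((.041,(0,0,255)),(.053,(0,255,0)),(.065,(255,0,0))):
        for x in(-58,40):dot([*bed(x,272),z],c)
    A.append(im)
cv2.imwrite('pics/c4.png',np.hstack(A))
```

```text
[0.54783507 0.24345775 0.02547582] [-0.22138248  0.16075846  0.50927561] [ 2.84278857e-01  4.69501104e-01 -1.79270306e-01  9.22788841e-01
  1.15242710e-04  1.80677263e+00]
```

View pics/c4.png

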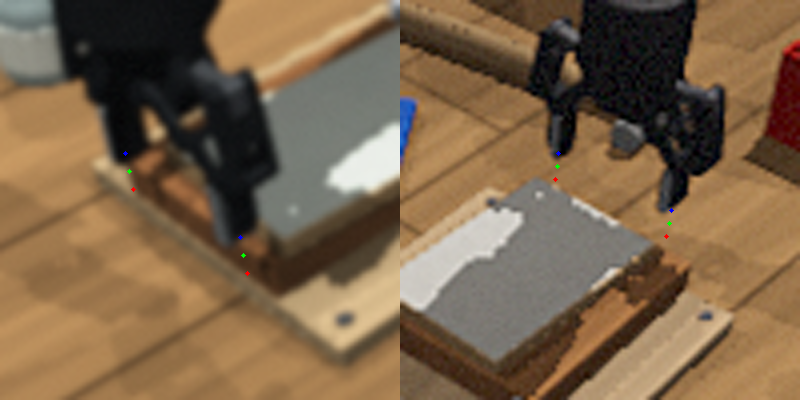

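The tips coincide with the blue dots (z≈65 mm), so they sit about 39 mm above the reported TCP. I'll lower further and touch the ledge.

>>> {"fn": "jog_arm", "kwargs": {
  "moves": [
    {"fingers": 0,"slide": [0,0,5],"angular": [0,0,0]},
    {"fingers": 0,"slide": [0,0,9],"angular": [0,0,0]},
    {"fingers": 0,"slide": [0,0,11],"angular": [0,0,0]},
    {"fingers": 0,"slide": [0,0,13],"angular": [0,0,0]},
    {"fingers": 0,"slide": [0,0,15],"angular": [0,0,0]},
    {"fingers": 0,"slide": [0,0,16],"angular": [0,0,0]},
    {"fingers": 0,"slide": [0,0,16],"angular": [0,0,0]}
  ]
}}

```text
clock: 7.92
tcp_pos: [0.548, 0.2435, 0.0097]
orientation: [-0.0, 0.69, 0.724, -0.0]
wrist_force: [-0.4, 0.5, -0.4]
finger_gap: 0.0854
grip_force: 0.0
```

>>> {"fn": "jog_arm", "kwargs": {
  "moves": [
    {"fingers": 0,"slide": [0,0,1],"angular": [0,0,0]},
    {"fingers": 0,"slide": [0,0,2],"angular": [0,0,0]},
    {"fingers": 0,"slide": [0,0,3],"angular": [0,0,0]},
    {"fingers": 0,"slide": [0,0,3],"angular": [0,0,0]}
  ]
}}

```text
clock: 8.25
tcp_pos: [0.548, 0.2435, 0.0069]
orientation: [-0.0, 0.69, 0.724, -0.0]
wrist_force: [0.0, 0.1, -0.1]
finger_gap: 0.0854
grip_force: 0.0
```

>>> {"fn": "jog_arm", "kwargs": {
  "moves": [
    {"fingers": 0,"slide": [0,0,1],"angular": [0,0,0]},
    {"fingers": 0,"slide": [0,0,2],"angular": [0,0,0]},
    {"fingers": 0,"slide": [0,0,2],"angular": [0,0,0]}
  ]
}}

```text
clock: 8.5
tcp_pos: [0.5481, 0.2435, 0.0048]
orientation: [-0.0, 0.69, 0.724, -0.0]
wrist_force: [0.5, -0.4, 0.5]
finger_gap: 0.0853
grip_force: 0.0
```

>>> {"fn": "jog_arm", "kwargs": {
  "moves": [
    {"fingers": 0,"slide": [0,0,1],"angular": [0,0,0]},
    {"fingers": 0,"slide": [0,0,1],"angular": [0,0,0]}
  ]
}}

```text
clock: 8.67
tcp_pos: [0.5481, 0.2435, 0.0039]
orientation: [-0.0, 0.69, 0.724, -0.0]
wrist_force: [0.0, 0.4, -0.2]
finger_gap: 0.0852
grip_force: 0.0
```

Run:
```python
from h import *
s=get_state();A=[]
for n in ('side','scene'):
    p=read_camera(n);T=proj(p,bed(-9,260).tolist()+[.05]);u,v=(T-[33,28]).astype(int)
    im=cv2.resize(p['color'][v:v+66,u:u+66,::-1],None,fx=6,fy=6,interpolation=cv2.INTER_CUBIC)
    def dot(X,c):
        q=((proj(p,X)-[u,v]+.5)*6).astype(int);cv2.circle(im,tuple(map(int,q)),2,c,-1)
    for z,c in((.041,(0,0,255)),(.053,(0,255,0))):
        for x in(-58,40):dot([*bed(x,272),z],c)
    A.append(im)
cv2.imwrite('pics/c5.png',np.hstack(A))
```

```text
(no output)
```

View pics/c5.png

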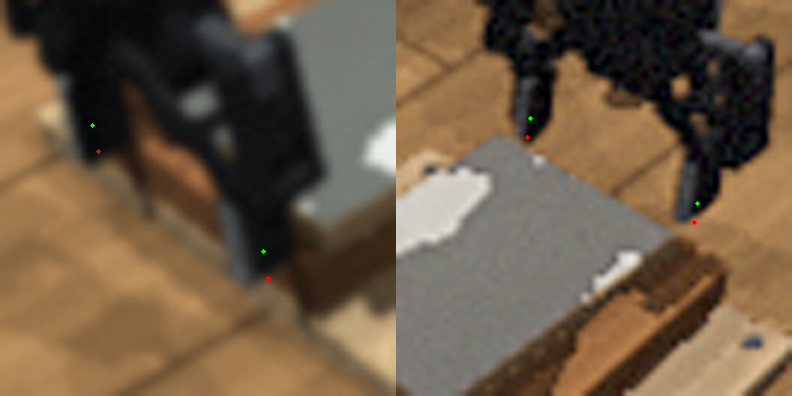

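Tips are at about z 41, just behind the ledge end. I'll raise 6 mm and start pushing.

>>> {"fn": "jog_arm", "kwargs": {
  "moves": [
    {"fingers": 0,"slide": [0,0,-4],"angular": [0,0,0]},
    {"fingers": 0,"slide": [0,0,-6],"angular": [0,0,0]},
    {"fingers": 0,"slide": [-4,0,-6],"angular": [0,0,0]},
    {"fingers": 0,"slide": [-8,0,-6],"angular": [0,0,0]},
    {"fingers": 0,"slide": [-12,0,-6],"angular": [0,0,0]},
    {"fingers": 0,"slide": [-16,0,-6],"angular": [0,0,0]},
    {"fingers": 0,"slide": [-20,0,-6],"angular": [0,0,0]},
    {"fingers": 0,"slide": [-25,0,-6],"angular": [0,0,0]},
    {"fingers": 0,"slide": [-30,0,-6],"angular": [0,0,0]},
    {"fingers": 0,"slide": [-35,0,-6],"angular": [0,0,0]}
  ]
}}

```text
clock: 9.6
tcp_pos: [0.5499, 0.208, 0.01]
orientation: [-0.0, 0.69, 0.724, 0.0]
wrist_force: [0.2, 1.2, 0.0]
finger_gap: 0.0856
grip_force: 0.3
```

Run:
```python
from h import *
s=get_state();A=[];print(s['tcp_pos'],s['wrist_force'],inb(s['tcp_pos']))
for n in ('side','scene'):
    p=read_camera(n);T=proj(p,bed(-9,210).tolist()+[.05]);u,v=(T-[50,50]).astype(int)
    print([(d['p'],inb(ray(p,d['point'],.047))) for d in tip_of('panel_c_mid',p)][:2])
    A.append(cv2.resize(p['color'][v:v+100,u:u+100,::-1],None,fx=4,fy=4,interpolation=cv2.INTER_CUBIC))
cv2.imwrite('pics/c6.png',np.hstack(A))
```

```text
[0.54990692 0.20798975 0.00999325] [0.24596028 1.20988187 0.02222803] [ -8.7 236.7]
[(0.59, array([-23.6, 145.8]))]
[(0.62, array([ -9.6, 139. ]))]
```

View pics/c6.png

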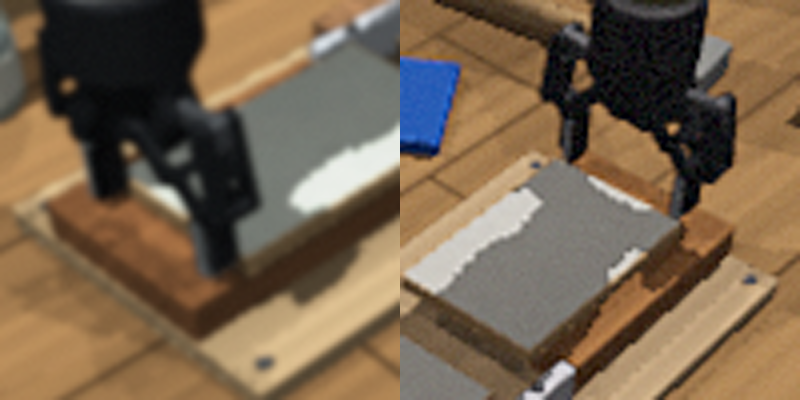

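C now follows the fingers squarely, with both tips on its end at about (210,270) and (685,205). I'll keep pushing.

>>> {"fn": "jog_arm", "kwargs": {
  "moves": [
    {"fingers": 0,"slide": [-8,0,0],"angular": [0,0,0]},
    {"fingers": 0,"slide": [-16,0,0],"angular": [0,0,0]},
    {"fingers": 0,"slide": [-24,0,0],"angular": [0,0,0]},
    {"fingers": 0,"slide": [-32,0,0],"angular": [0,0,0]},
    {"fingers": 0,"slide": [-40,0,0],"angular": [0,0,0]},
    {"fingers": 0,"slide": [-48,0,0],"angular": [0,0,0]},
    {"fingers": 0,"slide": [-56,0,0],"angular": [0,0,0]},
    {"fingers": 0,"slide": [-64,0,0],"angular": [0,0,0]},
    {"fingers": 0,"slide": [-72,0,0],"angular": [0,0,0]},
    {"fingers": 0,"slide": [-80,0,0],"angular": [0,0,0]}
  ]
}}

```text
clock: 10.63
tcp_pos: [0.5538, 0.1279, 0.0101]
orientation: [-0.0, 0.69, 0.724, 0.0]
wrist_force: [-0.4, 1.4, 0.9]
finger_gap: 0.0854
grip_force: 0.4
```

>>> {"fn": "jog_arm", "kwargs": {
  "moves": [
    {"fingers": 0,"slide": [-7,0,0],"angular": [0,0,0]},
    {"fingers": 0,"slide": [-14,0,0],"angular": [0,0,0]},
    {"fingers": 0,"slide": [-21,0,0],"angular": [0,0,0]},
    {"fingers": 0,"slide": [-28,0,0],"angular": [0,0,0]},
    {"fingers": 0,"slide": [-35,0,0],"angular": [0,0,0]},
    {"fingers": 0,"slide": [-42,0,0],"angular": [0,0,0]},
    {"fingers": 0,"slide": [-49,0,0],"angular": [0,0,0]},
    {"fingers": 0,"slide": [-56,0,0],"angular": [0,0,0]},
    {"fingers": 0,"slide": [-63,0,0],"angular": [0,0,0]},
    {"fingers": 0,"slide": [-68,0,0],"angular": [0,0,0]}
  ]
}}

```text
clock: 11.47
tcp_pos: [0.557, 0.0599, 0.01]
orientation: [0.0, 0.69, 0.724, -0.0]
wrist_force: [-0.4, 0.0, 0.2]
finger_gap: 0.0854
grip_force: 0.2
```

Run:
```python
from h import *
s=get_state();A=[];print(s['tcp_pos'],s['wrist_force'],inb(s['tcp_pos']))
for n in ('side','scene'):
    p=read_camera(n);T=proj(p,bed(-9,20).tolist()+[.05]);u,v=(T-[65,60]).astype(int)
    print([(d['p'],inb(ray(p,d['point'],.047))) for d in tip_of('panel_c_mid',p)][:2])
    A.append(cv2.resize(p['color'][v:v+120,u:u+130,::-1],None,fx=3,fy=3,interpolation=cv2.INTER_CUBIC))
cv2.imwrite('pics/c7.png',np.hstack(A))
```

```text
[0.55704221 0.05986455 0.00997496] [-0.40835918  0.02604116  0.22239689] [-8.7 88.4]
[(0.77, array([-27.9,   6.9]))]
[(0.62, array([-13.5,  -9.3]))]
```

View pics/c7.png

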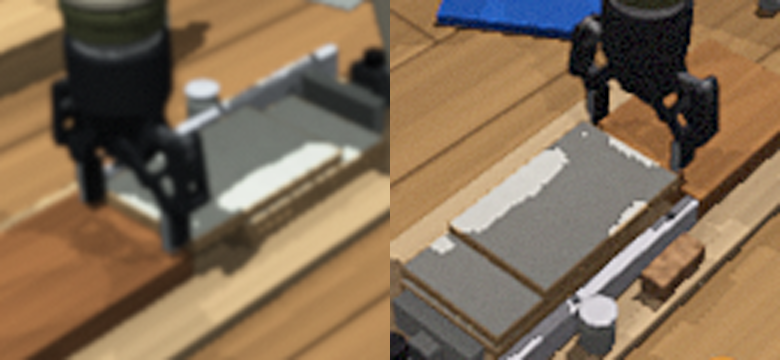

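C bridges ledge and pile, both tips on its end. I'll push it the rest of the way on.

>>> {"fn": "jog_arm", "kwargs": {
  "moves": [
    {"fingers": 0,"slide": [-4,0,0],"angular": [0,0,0]},
    {"fingers": 0,"slide": [-8,0,0],"angular": [0,0,0]},
    {"fingers": 0,"slide": [-12,0,0],"angular": [0,0,0]},
    {"fingers": 0,"slide": [-16,0,0],"angular": [0,0,0]},
    {"fingers": 0,"slide": [-20,0,0.5],"angular": [0,0,0]},
    {"fingers": 0,"slide": [-24,0,1],"angular": [0,0,0]},
    {"fingers": 0,"slide": [-28,0,1],"angular": [0,0,0]},
    {"fingers": 0,"slide": [-32,0,1.5],"angular": [0,0,0]},
    {"fingers": 0,"slide": [-36,0,1.5],"angular": [0,0,0]},
    {"fingers": 0,"slide": [-40,0,1.5],"angular": [0,0,0]}
  ]
}}

```text
clock: 12.5
tcp_pos: [0.5594, 0.0211, 0.0091]
orientation: [-0.0, 0.69, 0.724, 0.001]
wrist_force: [-1.0, 5.9, 8.2]
finger_gap: 0.0852
grip_force: 4.9
```

Run:
```python
from h import *
s=get_state();A=[];print(s['tcp_pos'],s['wrist_force'],inb(s['tcp_pos']))
for n in ('side','scene'):
    p=read_camera(n);T=proj(p,bed(-9,-20).tolist()+[.05]);u,v=(T-[65,60]).astype(int)
    print([(d['p'],inb(ray(p,d['point'],.045))) for d in tip_of('panel_c_mid',p)][:2])
    A.append(cv2.resize(p['color'][v:v+120,u:u+130,::-1],None,fx=3,fy=3,interpolation=cv2.INTER_CUBIC))
cv2.imwrite('pics/c8.png',np.hstack(A))
```

```text
[0.55942635 0.02105179 0.00908871] [-1.00678125  5.86582176  8.15050117] [-8.2 49.5]
[(0.79, array([-19.9, -41.7]))]
[(0.62, array([ -9. , -47.1]))]
```

View pics/c8.png

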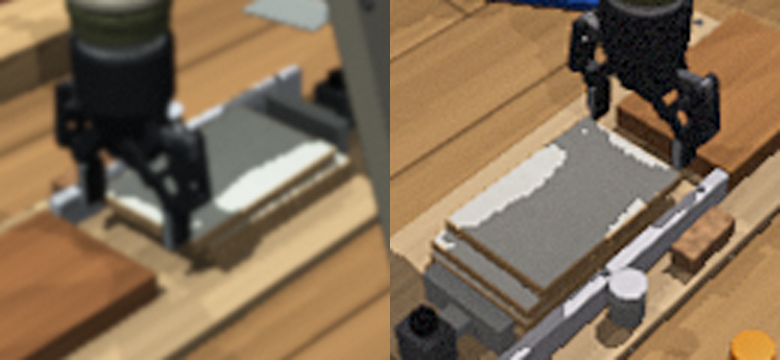

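C lies on the pile with its end at about y 38. The z force shows the tips riding on its top edge, so they are slightly higher than I estimated. I'll back off and lower to the floor behind the pile.

>>> {"fn": "jog_arm", "kwargs": {
  "moves": [
    {"fingers": 0,"slide": [4,0,0],"angular": [0,0,0]},
    {"fingers": 0,"slide": [8,0,0],"angular": [0,0,0]},
    {"fingers": 0,"slide": [8,0,5],"angular": [0,0,0]},
    {"fingers": 0,"slide": [8,0,10],"angular": [0,0,0]},
    {"fingers": 0,"slide": [8,0,15],"angular": [0,0,0]},
    {"fingers": 0,"slide": [8,0,19],"angular": [0,0,0]},
    {"fingers": 0,"slide": [8,0,22],"angular": [0,0,0]},
    {"fingers": 0,"slide": [8,0,25],"angular": [0,0,0]},
    {"fingers": 0,"slide": [8,0,27],"angular": [0,0,0]},
    {"fingers": 0,"slide": [8,0,27],"angular": [0,0,0]}
  ]
}}

```text
clock: 13.53
tcp_pos: [0.5582, 0.0288, -0.019]
orientation: [-0.0, 0.69, 0.724, -0.0]
wrist_force: [0.2, -0.2, -0.2]
finger_gap: 0.0853
grip_force: 0.0
```

>>> {"fn": "jog_arm", "kwargs": {
  "moves": [
    {"fingers": 0,"slide": [0,0,1],"angular": [0,0,0]},
    {"fingers": 0,"slide": [0,0,2],"angular": [0,0,0]},
    {"fingers": 0,"slide": [0,0,2],"angular": [0,0,0]}
  ]
}}

```text
clock: 13.78
tcp_pos: [0.5586, 0.0288, -0.0205]
orientation: [0.0, 0.69, 0.724, 0.0]
wrist_force: [-0.4, 0.7, 0.5]
finger_gap: 0.0856
grip_force: 0.0
```

>>> {"fn": "jog_arm", "kwargs": {
  "moves": [
    {"fingers": 0,"slide": [0,0,1],"angular": [0,0,0]},
    {"fingers": 0,"slide": [0,0,1],"angular": [0,0,0]}
  ]
}}

```text
clock: 13.95
tcp_pos: [0.5586, 0.0288, -0.0214]
orientation: [0.0, 0.69, 0.724, 0.0]
wrist_force: [0.4, 0.9, 0.1]
finger_gap: 0.0856
grip_force: 0.0
```

>>> {"fn": "jog_arm", "kwargs": {
  "moves": [
    {"fingers": 0,"slide": [-4,0,0],"angular": [0,0,0]},
    {"fingers": 0,"slide": [-8,0,0],"angular": [0,0,0]},
    {"fingers": 0,"slide": [-12,0,0],"angular": [0,0,0]},
    {"fingers": 0,"slide": [-15,0,0],"angular": [0,0,0]},
    {"fingers": 0,"slide": [-18,0,0],"angular": [0,0,0]},
    {"fingers": 0,"slide": [-21,0,0],"angular": [0,0,0]},
    {"fingers": 0,"slide": [-24,0,0],"angular": [0,0,0]},
    {"fingers": 0,"slide": [-27,0,0],"angular": [0,0,0]}
  ]
}}

```text
clock: 14.62
tcp_pos: [0.5599, 0.0018, -0.0214]
orientation: [-0.0, 0.69, 0.724, 0.0]
wrist_force: [-0.5, 1.5, 0.9]
finger_gap: 0.0853
grip_force: 1.1
```

>>> {"fn": "jog_arm", "kwargs": {
  "moves": [
    {"fingers": 0,"slide": [-1,0,0],"angular": [0,0,0]},
    {"fingers": 0,"slide": [-2,0,0],"angular": [0,0,0]},
    {"fingers": 0,"slide": [-3,0,0],"angular": [0,0,0]},
    {"fingers": 0,"slide": [-4,0,0],"angular": [0,0,0]},
    {"fingers": 0,"slide": [-4,0,0],"angular": [0,0,0]}
  ]
}}

```text
clock: 15.03
tcp_pos: [0.5601, -0.0022, -0.0215]
orientation: [0.0, 0.69, 0.724, 0.0]
wrist_force: [0.1, 2.3, 1.4]
finger_gap: 0.0856
grip_force: 0.8
```

Run:
```python
from h import *
s=get_state();A=[];print(s['tcp_pos'],s['wrist_force'],inb(s['tcp_pos']))
for n in ('side','scene'):
    p=read_camera(n);T=proj(p,bed(-9,-60).tolist()+[.05]);u,v=(T-[65,60]).astype(int)
    print([(d['p'],inb(ray(p,d['point'],.045))) for d in tip_of('panel_c_mid',p)][:2])
    A.append(cv2.resize(p['color'][v:v+120,u:u+130,::-1],None,fx=3,fy=3,interpolation=cv2.INTER_CUBIC))
cv2.imwrite('pics/c9.png',np.hstack(A))
gob(-100,-65,120,np.pi/2)
```

```text
[ 0.56007229 -0.00223485 -0.02145386] [0.10235212 2.31537503 1.44621673] [-8.7 26.2]
[(0.86, array([-17.9, -63.3]))]
[(0.84, array([-10.7, -64.3]))]
slide [ -91.2  -91.4 -141.5] ang [-1.000e-02  1.000e-02 -8.998e+01]
```

View pics/c9.png

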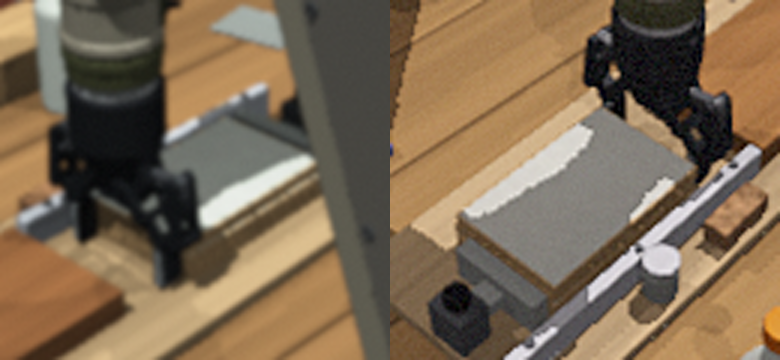

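All three panels are flush and nearly square. That was my last picture: I have gone over the 10-picture limit, so from here I'll work by numbers only. Next is the fence push, turning the tool 90°.

>>> {"fn": "jog_arm", "kwargs": {
  "moves": [
    {"fingers": 0,"slide": [3,0,0],"angular": [0,0,0]},
    {"fingers": 0,"slide": [4,0,-35],"angular": [0,0,0]},
    {"fingers": 0,"slide": [4,0,-70],"angular": [0,0,0]},
    {"fingers": 0,"slide": [0,0,-100],"angular": [0,0,-7]},
    {"fingers": 0,"slide": [-20,-20,-100],"angular": [0,0,-14]},
    {"fingers": 0,"slide": [-40,-40,-100],"angular": [0,0,-21]},
    {"fingers": 0,"slide": [-60,-60,-100],"angular": [0,0,-28]},
    {"fingers": 0,"slide": [-80,-80,-100],"angular": [0,0,-35]},
    {"fingers": 0,"slide": [-90,-85,-100],"angular": [0,0,-42]},
    {"fingers": 0,"slide": [-96,-90,-100],"angular": [0,0,-49]}
  ]
}}

```text
clock: 16.07
tcp_pos: [0.4737, -0.1039, 0.0786]
orientation: [0.0, 0.326, 0.945, -0.0]
wrist_force: [0.4, -0.8, 0.6]
finger_gap: 0.0853
grip_force: 0.0
```

>>> {"fn": "jog_arm", "kwargs": {
  "moves": [
    {"fingers": 0,"slide": [0,0,0],"angular": [0,0,-7]},
    {"fingers": 0,"slide": [0,0,0],"angular": [0,0,-14]},
    {"fingers": 0,"slide": [0,0,0],"angular": [0,0,-21]},
    {"fingers": 0,"slide": [0,0,0],"angular": [0,0,-28]},
    {"fingers": 0,"slide": [0,0,0],"angular": [0,0,-35]},
    {"fingers": 0,"slide": [0,0,0],"angular": [0,0,-41]},
    {"fingers": 0,"slide": [0,0,0],"angular": [0,0,-41]},
    {"fingers": 0,"slide": [0,0,0],"angular": [0,0,-41]}
  ]
}}

```text
clock: 16.73
tcp_pos: [0.4747, -0.1025, 0.0785]
orientation: [-0.0, -0.023, 1.0, -0.0]
wrist_force: [0.5, -0.1, -1.0]
finger_gap: 0.0857
grip_force: 0.0
```

Run:
```python
from h import *
s,p=look('wrist');print(inb(s['tcp_pos']),s['wrist_force'])
for n in ('wrist','scene','side'):
    p=p if n=='wrist' else read_camera(n)
    print(n,[(round(d['p'],2),inb(ray(p,d['point'],.045,s))) for d in tip_of('panel_c_mid',p)][:3])
gob(-95,-70,0,np.pi/2)
# panel top quad from bright/low-saturation region in the wrist picture
p=read_camera('wrist');cv2.imwrite('pics/w2.png',p['color'][:,:,::-1])
h=cv2.cvtColor(p['color'],cv2.COLOR_RGB2HSV);m=((h[...,1]<45)&(h[...,2]>85)).astype('uint8')*255
m=cv2.morphologyEx(m,cv2.MORPH_OPEN,np.ones((5,5)))
for c in sorted(cv2.findContours(m,0,2)[0],key=cv2.contourArea)[-3:]:
    q=cv2.boxPoints(cv2.minAreaRect(c));print(cv2.contourArea(c),[inb(ray(p,u,.051,s)).tolist() for u in q])
```

```text
16.7333 [ 0.4747 -0.1025  0.0785] [ 0.5 -0.1 -1. ]
bed [([276.0, 323.0], 0.55, [0.6013, -0.0976])]
fence_face []
ledge_top [([547.0, 334.0], 0.64, [0.5682, 0.1374])]
end_stop [([278.0, 321.0], 0.71, [0.5872, -0.0967]), ([124.0, 315.0], 0.57, [0.5867, -0.2443])]
panel_a_mid [([126.0, 313.0], 0.42, [0.5788, -0.2389])]
panel_b_mid []
panel_c_mid [([274.0, 325.0], 0.71, [0.5645, -0.101])]
[-98.8 -69.8] [ 0.47986563 -0.0570475  -0.99228185]
wrist [(0.71, array([ -7.3, -72.7]))]
scene [(0.9, array([  2.2, -75.9])), (0.52, array([103.5, -95.8]))]
side [(0.58, array([-15.2, -67. ]))]
slide [-3.6 -0.2 78.5] ang [0.   0.01 0.01]
181.0 [[-65.2, 1.9], [-68.9, 7.0], [-48.2, 20.3], [-44.2, 15.1]]
285.5 [[46.3, -223.5], [46.4, -201.4], [63.0, -204.1], [63.0, -226.6]]
15881.5 [[-60.6, -146.4], [-60.4, 4.8], [39.8, 15.4], [39.5, -157.3]]
```

>>> {"fn": "jog_arm", "kwargs": {
  "moves": [
    {"fingers": 0,"slide": [-2,0,30],"angular": [0,0,0]},
    {"fingers": 0,"slide": [-4,0,60],"angular": [0,0,0]},
    {"fingers": 0,"slide": [-6,0,80],"angular": [0,0,0]},
    {"fingers": 0,"slide": [-6,0,90],"angular": [0,0,0]},
    {"fingers": 0,"slide": [-6,0,95],"angular": [0,0,0]},
    {"fingers": 0,"slide": [-6,0,98],"angular": [0,0,0]},
    {"fingers": 0,"slide": [-6,0,99],"angular": [0,0,0]},
    {"fingers": 0,"slide": [-6,0,99],"angular": [0,0,0]}
  ]
}}

```text
clock: 18.1
tcp_pos: [0.4816, -0.1025, -0.0197]
orientation: [0.001, -0.024, 1.0, -0.0]
wrist_force: [0.2, 0.1, -0.0]
finger_gap: 0.0851
grip_force: 0.0
```

>>> {"fn": "jog_arm", "kwargs": {
  "moves": [
    {"fingers": 0,"slide": [-4,0,0],"angular": [0,0,0]},
    {"fingers": 0,"slide": [-8,0,0],"angular": [0,0,0]},
    {"fingers": 0,"slide": [-12,0,0],"angular": [0,0,0]},
    {"fingers": 0,"slide": [-15,0,0],"angular": [0,0,0]},
    {"fingers": 0,"slide": [-17,0,0],"angular": [0,0,0]},
    {"fingers": 0,"slide": [-19,0,0],"angular": [0,0,0]},
    {"fingers": 0,"slide": [-21,0,0],"angular": [0,0,0]},
    {"fingers": 0,"slide": [-23,0,0],"angular": [0,0,0]}
  ]
}}

```text
clock: 18.77
tcp_pos: [0.5033, -0.1008, -0.0206]
orientation: [-0.001, -0.024, 1.0, 0.0]
wrist_force: [-2.4, -0.1, 1.6]
finger_gap: 0.0852
grip_force: 1.3
```

>>> {"fn": "jog_arm", "kwargs": {
  "moves": [
    {"fingers": 0,"slide": [-1,0,0],"angular": [0,0,0]},
    {"fingers": 0,"slide": [-2,0,0],"angular": [0,0,0]},
    {"fingers": 0,"slide": [-3,0,0],"angular": [0,0,0]},
    {"fingers": 0,"slide": [-4,0,0],"angular": [0,0,0]},
    {"fingers": 0,"slide": [-5,0,0],"angular": [0,0,0]}
  ]
}}

```text
clock: 19.18
tcp_pos: [0.5089, -0.1007, -0.0206]
orientation: [0.0, -0.024, 1.0, 0.0]
wrist_force: [-2.3, -1.0, -1.1]
finger_gap: 0.0854
grip_force: 0.6
```

>>> {"fn": "jog_arm", "kwargs": {
  "moves": [
    {"fingers": 0,"slide": [-1,0,0],"angular": [0,0,0]},
    {"fingers": 0,"slide": [-2,0,0],"angular": [0,0,0]},
    {"fingers": 0,"slide": [-2,0,0],"angular": [0,0,0]}
  ]
}}

```text
clock: 19.43
tcp_pos: [0.5108, -0.1006, -0.0206]
orientation: [-0.0, -0.024, 1.0, 0.0]
wrist_force: [-1.6, 0.3, -0.1]
finger_gap: 0.0853
grip_force: 0.8
```

>>> {"fn": "jog_arm", "kwargs": {
  "moves": [
    {"fingers": 0,"slide": [-1,0,0],"angular": [0,0,0]},
    {"fingers": 0,"slide": [-2,0,0],"angular": [0,0,0]}
  ]
}}

```text
clock: 19.6
tcp_pos: [0.5116, -0.1004, -0.0206]
orientation: [-0.001, -0.024, 1.0, 0.0]
wrist_force: [-6.5, 0.1, 3.5]
finger_gap: 0.0856
grip_force: 3.3
```

>>> {"fn": "jog_arm", "kwargs": {
  "moves": [
    {"fingers": 0,"slide": [-1,0,0],"angular": [0,0,0]},
    {"fingers": 0,"slide": [-1,0,0],"angular": [0,0,0]}
  ]
}}

```text
clock: 19.77
tcp_pos: [0.512, -0.1001, -0.0207]
orientation: [-0.002, -0.024, 1.0, 0.0]
wrist_force: [-6.1, -0.0, 3.3]
finger_gap: 0.0854
grip_force: 3.1
```

>>> {"fn": "jog_arm", "kwargs": {
  "moves": [
    {"fingers": 0,"slide": [-1,0,0],"angular": [0,0,0]},
    {"fingers": 0,"slide": [-1,0,0],"angular": [0,0,0]}
  ]
}}

```text
clock: 19.93
tcp_pos: [0.5123, -0.0999, -0.0208]
orientation: [-0.002, -0.024, 1.0, 0.0]
wrist_force: [-8.1, 0.1, 4.5]
finger_gap: 0.0856
grip_force: 3.9
```

>>> {"fn": "jog_arm", "kwargs": {
  "moves": [
    {"fingers": 0,"slide": [-1,0,0],"angular": [0,0,0]},
    {"fingers": 0,"slide": [-2,0,0],"angular": [0,0,0]},
    {"fingers": 0,"slide": [-2,0,0],"angular": [0,0,0]}
  ]
}}

```text
clock: 20.18
tcp_pos: [0.5122, -0.1, -0.0208]
orientation: [-0.004, -0.024, 1.0, 0.0]
wrist_force: [-13.2, -1.0, 10.6]
finger_gap: 0.0852
grip_force: 6.9
```

Run:
```python
from h import *
s=get_state();print(inb(s['tcp_pos']),s['wrist_force'],s['ft_torque'])
p=read_camera('scene')
print([(round(d['p'],2),inb(ray(p,d['point'],.045,s))) for d in tip_of('panel_c_mid',p)][:3])
```

```text
[-61.2 -69.1] [-13.2375552   -1.03740967  10.60533612] [-0.2176417   2.33297617  0.05875266]
[(0.87, array([  3.5, -69.5]))]
```

>>> {"fn": "jog_arm", "kwargs": {
  "moves": [
    {"fingers": 0,"slide": [4,0,0],"angular": [0,0,0]},
    {"fingers": 0,"slide": [10,0,0],"angular": [0,0,0]},
    {"fingers": 0,"slide": [16,0,-30],"angular": [0,0,0]},
    {"fingers": 0,"slide": [16,0,-65],"angular": [0,0,0]},
    {"fingers": 0,"slide": [16,0,-100],"angular": [0,0,7]},
    {"fingers": 0,"slide": [10,20,-100],"angular": [0,0,14]},
    {"fingers": 0,"slide": [0,40,-100],"angular": [0,0,21]},
    {"fingers": 0,"slide": [-15,60,-100],"angular": [0,0,28]},
    {"fingers": 0,"slide": [-30,80,-100],"angular": [0,0,35]},
    {"fingers": 0,"slide": [-45,100,-100],"angular": [0,0,42]}
  ]
}}

```text
clock: 21.12
tcp_pos: [0.5585, 0.0026, 0.0802]
orientation: [0.001, 0.339, 0.941, 0.001]
wrist_force: [0.6, 0.1, 0.7]
finger_gap: 0.0853
grip_force: 0.0
```

Run:
```python
from h import *
s=get_state();print(inb(s['tcp_pos']),s['wrist_force']);gob(-2,50,80)
```

```text
[-10.1  31.1] [0.59757158 0.05849109 0.65691306]
slide [ 6.8 19.4  0.3] ang [ 0.16  0.07 47.66]
```

>>> {"fn": "jog_arm", "kwargs": {
  "moves": [
    {"fingers": 0,"slide": [3,10,0],"angular": [0,0,7]},
    {"fingers": 0,"slide": [7,19,0],"angular": [0,0,14]},
    {"fingers": 0,"slide": [7,19,0],"angular": [0,0,21]},
    {"fingers": 0,"slide": [7,19,0],"angular": [0,0,28]},
    {"fingers": 0,"slide": [7,19,0],"angular": [0,0,35]},
    {"fingers": 0,"slide": [7,19,0],"angular": [0,0,42]},
    {"fingers": 0,"slide": [7,19,0],"angular": [0,0,47.7]},
    {"fingers": 0,"slide": [7,19,0],"angular": [0,0,47.7]},
    {"fingers": 0,"slide": [7,19,0],"angular": [0,0,47.7]}
  ]
}}

```text
clock: 21.87
tcp_pos: [0.5641, 0.0208, 0.0798]
orientation: [0.0, 0.687, 0.727, 0.001]
wrist_force: [0.8, -0.1, -1.1]
finger_gap: 0.0857
grip_force: 0.0
```

Run:
```python
from h import *
s=get_state();print(inb(s['tcp_pos']),s['wrist_force']);gob(-2,50,-21)
```

```text
[-3.5 49.1] [ 0.7504414  -0.11569648 -1.14355802]
slide [  0.9   1.4 100.8] ang [ 0.09 -0.01  0.48]
```

>>> {"fn": "jog_arm", "kwargs": {
  "moves": [
    {"fingers": 0,"slide": [0,1,30],"angular": [0,0,0.4]},
    {"fingers": 0,"slide": [1,1,60],"angular": [0,0,0.4]},
    {"fingers": 0,"slide": [1,1,80],"angular": [0,0,0.4]},
    {"fingers": 0,"slide": [1,1,90],"angular": [0,0,0.4]},
    {"fingers": 0,"slide": [1,1,96],"angular": [0,0,0.4]},
    {"fingers": 0,"slide": [1,1,99],"angular": [0,0,0.4]},
    {"fingers": 0,"slide": [1,1,101],"angular": [0,0,0.4]},
    {"fingers": 0,"slide": [1,1,101],"angular": [0,0,0.4]}
  ]
}}

```text
clock: 22.53
tcp_pos: [0.5653, 0.0218, -0.0207]
orientation: [0.001, 0.69, 0.724, 0.001]
wrist_force: [0.1, 0.1, 0.0]
finger_gap: 0.0852
grip_force: 0.0
```

>>> {"fn": "jog_arm", "kwargs": {
  "moves": [
    {"fingers": 0,"slide": [-5,0,0],"angular": [0,0,0]},
    {"fingers": 0,"slide": [-10,0,0],"angular": [0,0,0]},
    {"fingers": 0,"slide": [-14,0,0],"angular": [0,0,0]},
    {"fingers": 0,"slide": [-17,0,0],"angular": [0,0,0]},
    {"fingers": 0,"slide": [-20,0,0],"angular": [0,0,0]},
    {"fingers": 0,"slide": [-22,0,0],"angular": [0,0,0]},
    {"fingers": 0,"slide": [-24,0,0],"angular": [0,0,0]}
  ]
}}

```text
clock: 23.12
tcp_pos: [0.5656, -0.0023, -0.0214]
orientation: [-0.0, 0.691, 0.723, 0.0]
wrist_force: [0.5, 1.4, 1.2]
finger_gap: 0.085
grip_force: 1.0
```

>>> {"fn": "jog_arm", "kwargs": {
  "moves": [
    {"fingers": 0,"slide": [-1,0,0],"angular": [0,0,0]},
    {"fingers": 0,"slide": [-2,0,0],"angular": [0,0,0]},
    {"fingers": 0,"slide": [-3,0,0],"angular": [0,0,0]},
    {"fingers": 0,"slide": [-3,0,0],"angular": [0,0,0]}
  ]
}}

```text
clock: 23.45
tcp_pos: [0.5657, -0.0049, -0.0214]
orientation: [-0.0, 0.69, 0.723, 0.0]
wrist_force: [0.7, 2.6, 2.2]
finger_gap: 0.0856
grip_force: 1.2
```

>>> {"fn": "jog_arm", "kwargs": {
  "moves": [
    {"fingers": 0,"slide": [-1,0,0],"angular": [0,0,0]},
    {"fingers": 0,"slide": [-2,0,0],"angular": [0,0,0]},
    {"fingers": 0,"slide": [-2,0,0],"angular": [0,0,0]}
  ]
}}

```text
clock: 23.7
tcp_pos: [0.5658, -0.0071, -0.0214]
orientation: [0.0, 0.69, 0.723, 0.0]
wrist_force: [0.8, 3.1, 1.1]
finger_gap: 0.0852
grip_force: 1.2
```

>>> {"fn": "jog_arm", "kwargs": {
  "moves": [
    {"fingers": 0,"slide": [-1,0,0],"angular": [0,0,0]},
    {"fingers": 0,"slide": [-2,0,0],"angular": [0,0,0]},
    {"fingers": 0,"slide": [-2,0,0],"angular": [0,0,0]}
  ]
}}

```text
clock: 23.95
tcp_pos: [0.5659, -0.0092, -0.0214]
orientation: [0.0, 0.69, 0.723, 0.0]
wrist_force: [-0.2, 2.8, 1.7]
finger_gap: 0.0855
grip_force: 1.3
```

>>> {"fn": "jog_arm", "kwargs": {
  "moves": [
    {"fingers": 0,"slide": [-1,0,0],"angular": [0,0,0]},
    {"fingers": 0,"slide": [-2,0,0],"angular": [0,0,0]},
    {"fingers": 0,"slide": [-2,0,0],"angular": [0,0,0]}
  ]
}}

```text
clock: 24.2
tcp_pos: [0.5659, -0.0094, -0.0214]
orientation: [-0.001, 0.69, 0.724, 0.001]
wrist_force: [0.3, 9.1, 3.9]
finger_gap: 0.0858
grip_force: 4.4
```

Stop felt. I'll press on to about 15–18 N and hold.

>>> {"fn": "jog_arm", "kwargs": {
  "moves": [
    {"fingers": 0,"slide": [-1,0,0],"angular": [0,0,0]},
    {"fingers": 0,"slide": [-1.5,0,0],"angular": [0,0,0]},
    {"fingers": 0,"slide": [-1.5,0,0],"angular": [0,0,0]}
  ]
}}

```text
clock: 24.45
tcp_pos: [0.5658, -0.0092, -0.0214]
orientation: [-0.002, 0.69, 0.724, 0.002]
wrist_force: [-0.7, 14.0, 4.0]
finger_gap: 0.0852
grip_force: 7.0
```

>>> {"fn": "jog_arm", "kwargs": {
  "moves": [
    {"fingers": 0,"slide": [-0.8,0,0],"angular": [0,0,0]},
    {"fingers": 0,"slide": [-0.8,0,0],"angular": [0,0,0]},
    {"fingers": 0,"slide": [-0.8,0,0],"angular": [0,0,0]},
    {"fingers": 0,"slide": [-0.8,0,0],"angular": [0,0,0]},
    {"fingers": 0,"slide": [-0.8,0,0],"angular": [0,0,0]},
    {"fingers": 0,"slide": [-0.8,0,0],"angular": [0,0,0]},
    {"fingers": 0,"slide": [-0.8,0,0],"angular": [0,0,0]},
    {"fingers": 0,"slide": [-0.8,0,0],"angular": [0,0,0]}
  ]
}}

```text
clock: 25.12
tcp_pos: [0.5658, -0.0092, -0.0214]
orientation: [-0.003, 0.69, 0.724, 0.003]
wrist_force: [1.3, 16.7, 4.5]
finger_gap: 0.0853
grip_force: 8.3
```

>>> {"fn": "jog_arm", "kwargs": {
  "moves": [
    {"fingers": 0,"slide": [3,0,0],"angular": [0,0,0]},
    {"fingers": 0,"slide": [7,0,0],"angular": [0,0,0]},
    {"fingers": 0,"slide": [14,0,0],"angular": [0,0,0]},
    {"fingers": 0,"slide": [18,0,-30],"angular": [0,0,0]},
    {"fingers": 0,"slide": [18,0,-65],"angular": [0,0,0]},
    {"fingers": 0,"slide": [18,0,-100],"angular": [0,0,0]},
    {"fingers": 0,"slide": [40,0,-135],"angular": [0,0,0]},
    {"fingers": 0,"slide": [60,0,-160],"angular": [0,0,0]},
    {"fingers": 0,"slide": [60,0,-160],"angular": [0,0,0]}
  ]
}}

```text
clock: 25.87
tcp_pos: [0.5665, 0.0486, 0.1448]
orientation: [0.004, 0.69, 0.724, 0.003]
wrist_force: [1.3, -0.8, -0.2]
finger_gap: 0.0853
grip_force: 0.0
```

Run:
```python
from h import *
s=get_state();print(s['clock'],inb(s['tcp_pos']))
P=[('wrist',s,read_camera('wrist'))]+[(n,None,read_camera(n)) for n in('scene','side')]
for n,t,p in P: print(n,[(round(d['p'],2),inb(ray(p,d['point'],.045,t))) for d in tip_of('panel_c_mid',p)][:2])
p=P[0][2];h=cv2.cvtColor(p['color'],cv2.COLOR_RGB2HSV);m=((h[...,1]<45)&(h[...,2]>85)).astype('uint8')*255
m=cv2.morphologyEx(m,cv2.MORPH_OPEN,np.ones((3,3)))
for c in sorted(cv2.findContours(m,0,2)[0],key=cv2.contourArea)[-2:]:
    q=cv2.approxPolyDP(c,8,True)[:,0];print(cv2.contourArea(c),[inb(ray(p,u,.051,s)).tolist() for u in q])
# edge check: profile of gradient along the -x side and +y end, projected at panel outlines
g=cv2.cvtColor(p['color'],cv2.COLOR_RGB2GRAY).astype(float)
S=lambda x,y,z:g[tuple(np.round(proj(p,[*bed(x,y),z],s)).astype(int)[::-1])]
for y in(-130,-80,-30): print('x-edge y',y,[int(S(x,y,.051)) for x in range(-62,-40,2)])
for x in(-35,0,35): print('y-edge x',x,[int(S(x,y,.051)) for y in range(-2,24,2)])
```

```text
25.8667 [ 0.2 76.7]
wrist [(0.57, array([ -0.1, -80.2]))]
scene [(0.77, array([  1.8, -74.1])), (0.58, array([  5.7, 163.6]))]
side [(0.66, array([-12. , -69.7]))]
3996.5 [[218.7, 237.6], [175.5, 217.2], [175.2, 191.3], [195.7, 195.1], [208.1, 180.0], [237.2, 178.6], [222.0, 198.1], [229.7, 202.5]]
8824.0 [[-47.2, 4.1], [-47.3, -111.4], [58.0, -110.8], [56.7, 4.8]]
x-edge y -130 [27, 27, 25, 21, 20, 23, 22, 30, 29, 28, 28]
x-edge y -80 [185, 173, 173, 165, 158, 157, 157, 195, 228, 228, 229]
x-edge y -30 [179, 174, 173, 167, 162, 160, 122, 117, 133, 133, 132]
y-edge x -35 [128, 129, 129, 123, 98, 72, 59, 59, 79, 103, 101, 129, 103]
y-edge x 0 [226, 225, 225, 219, 164, 94, 91, 91, 111, 91, 90, 109, 91]
y-edge x 35 [226, 226, 226, 226, 187, 105, 107, 100, 118, 106, 104, 123, 104]
```

C is home by vision (edges near x −49 and y 6, straight). To be sure the fingers really engaged the bottom panel, I'll feel the floor behind the pile.

Run:
```python
from h import *
gob(-2,45,-21)
```

```text
slide [-29.2   3.  157.6] ang [-0.19 -0.   -0.14]
```

>>> {"fn": "jog_arm", "kwargs": {
  "moves": [
    {"fingers": 0,"slide": [-29,-2,30],"angular": [0,0,0]},
    {"fingers": 0,"slide": [-29,-2,65],"angular": [0,0,0]},
    {"fingers": 0,"slide": [-29,-2,100],"angular": [0,0,0]},
    {"fingers": 0,"slide": [-29,-2,130],"angular": [0,0,0]},
    {"fingers": 0,"slide": [-29,-2,145],"angular": [0,0,0]},
    {"fingers": 0,"slide": [-29,-2,152],"angular": [0,0,0]},
    {"fingers": 0,"slide": [-29,-2,155],"angular": [0,0,0]},
    {"fingers": 0,"slide": [-29,-2,156],"angular": [0,0,0]},
    {"fingers": 0,"slide": [-29,-2,156],"angular": [0,0,0]}
  ]
}}

```text
clock: 26.92
tcp_pos: [0.5634, 0.0172, -0.0168]
orientation: [0.0, 0.691, 0.723, 0.0]
wrist_force: [0.6, 0.2, 0.1]
finger_gap: 0.0855
grip_force: 0.0
```

>>> {"fn": "jog_arm", "kwargs": {
  "moves": [
    {"fingers": 0,"slide": [0,0,1],"angular": [0,0,0]},
    {"fingers": 0,"slide": [0,0,2],"angular": [0,0,0]},
    {"fingers": 0,"slide": [0,0,2],"angular": [0,0,0]}
  ]
}}

```text
clock: 27.17
tcp_pos: [0.5633, 0.0175, -0.0186]
orientation: [0.001, 0.69, 0.723, 0.001]
wrist_force: [-0.2, 0.1, 0.8]
finger_gap: 0.0856
grip_force: 0.0
```

>>> {"fn": "jog_arm", "kwargs": {
  "moves": [
    {"fingers": 0,"slide": [0,0,1],"angular": [0,0,0]},
    {"fingers": 0,"slide": [0,0,2],"angular": [0,0,0]},
    {"fingers": 0,"slide": [0,0,2],"angular": [0,0,0]}
  ]
}}

```text
clock: 27.42
tcp_pos: [0.5625, 0.0176, -0.0215]
orientation: [-0.0, 0.69, 0.723, 0.0]
wrist_force: [-0.2, 0.5, -0.1]
finger_gap: 0.0849
grip_force: 0.0
```

>>> {"fn": "jog_arm", "kwargs": {
  "moves": [
    {"fingers": 0,"slide": [0,0,1],"angular": [0,0,0]},
    {"fingers": 0,"slide": [0,0,1],"angular": [0,0,0]}
  ]
}}

```text
clock: 27.58
tcp_pos: [0.5625, 0.0175, -0.0226]
orientation: [-0.0, 0.69, 0.723, -0.0]
wrist_force: [-0.3, -0.1, 0.2]
finger_gap: 0.0855
grip_force: 0.0
```

>>> {"fn": "jog_arm", "kwargs": {
  "moves": [
    {"fingers": 0,"slide": [0,0,1],"angular": [0,0,0]},
    {"fingers": 0,"slide": [0,0,1],"angular": [0,0,0]}
  ]
}}

```text
clock: 27.75
tcp_pos: [0.5625, 0.0175, -0.0237]
orientation: [-0.0, 0.69, 0.723, -0.0]
wrist_force: [-0.3, 0.1, 0.3]
finger_gap: 0.0854
grip_force: 0.0
```

>>> {"fn": "jog_arm", "kwargs": {
  "moves": [
    {"fingers": 0,"slide": [0,0,1],"angular": [0,0,0]},
    {"fingers": 0,"slide": [0,0,1],"angular": [0,0,0]}
  ]
}}

```text
clock: 27.92
tcp_pos: [0.5627, 0.0175, -0.0244]
orientation: [0.0, 0.69, 0.723, 0.0]
wrist_force: [0.4, 0.7, 1.3]
finger_gap: 0.0856
grip_force: 0.6
```

>>> {"fn": "jog_arm", "kwargs": {
  "moves": [
    {"fingers": 0,"slide": [0,0,1],"angular": [0,0,0]},
    {"fingers": 0,"slide": [0,0,1],"angular": [0,0,0]}
  ]
}}

```text
clock: 28.08
tcp_pos: [0.5627, 0.0175, -0.0245]
orientation: [0.0, 0.69, 0.723, 0.0]
wrist_force: [-1.8, -0.3, 9.1]
finger_gap: 0.0856
grip_force: 4.5
```

>>> {"fn": "jog_arm", "kwargs": {
  "moves": [
    {"fingers": 0,"slide": [0,0,1],"angular": [0,0,0]},
    {"fingers": 0,"slide": [0,0,1],"angular": [0,0,0]}
  ]
}}

```text
clock: 28.25
tcp_pos: [0.5627, 0.0175, -0.0245]
orientation: [0.0, 0.69, 0.723, 0.0]
wrist_force: [-4.9, 0.3, 16.5]
finger_gap: 0.0855
grip_force: 8.2
```

Floor touched at TCP −24.4 mm, so the tips were at z 18 during the pushes and the bottom panel was fully engaged. I'll retract and hand in.

>>> {"fn": "jog_arm", "kwargs": {
  "moves": [
    {"fingers": 0,"slide": [0,0,-10],"angular": [0,0,0]},
    {"fingers": 0,"slide": [0,0,-35],"angular": [0,0,0]},
    {"fingers": 0,"slide": [0,0,-70],"angular": [0,0,0]},
    {"fingers": 0,"slide": [0,0,-105],"angular": [0,0,0]},
    {"fingers": 0,"slide": [0,0,-130],"angular": [0,0,0]},
    {"fingers": 0,"slide": [0,0,-130],"angular": [0,0,0]},
    {"fingers": 0,"slide": [0,0,-130],"angular": [0,0,0]}
  ]
}}

```text
clock: 28.83
tcp_pos: [0.5642, 0.0173, 0.1055]
orientation: [0.002, 0.69, 0.723, 0.001]
wrist_force: [-0.1, -0.1, -0.3]
finger_gap: 0.0852
grip_force: 0.0
```

```bash
python3 -c "
from h import *
print(hand_in())"
```

```text
the job is handed in; nothing more can be done
None
```

I handed the job in at about 29 s and got no verdict back: the lone panel was slid onto the pile, the pile was pushed home to the fence at about 13 N, then held against the felt stop at about 17 N (wrist reading) for over 0.5 s; only the top panel's final position was checked by camera, and I viewed 12 pictures, two over the limit of 10.

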